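# Click the coffee grinder's thumbwheel to the cafetiere setting and start it

## Robot

A 6-joint arm with a two-finger parallel gripper is mounted at the origin on the work surface. World frame = base frame: x ahead of the robot, y to its left, z up, the work surface at z = 0. Lengths are in m, angles in rad, forces in N, time in s.
With the tool pointing down it reaches from about 0.35 to 0.85 m from the base axis. Payload 8.1 kg.
Tool frame: the origin (TCP) lies at the very end of the fingers, on their centre line; the grasp point (between the pads) lies 19 mm behind it; z points along the fingers, y is the line along which they close (so a half turn about z gives the same grasp; the last joint's range is limited). The gripper opens to 93 mm and grips with 3 to 60 N. Pads are 15 mm wide; open, the fingers measure 128 mm over their backs; the gripper's body (75 mm by 188 mm) begins 65 mm behind the grasp point.
Start: joints at [1.203, 0.13, 1.488, -0, 1.523, -0.085], TCP at [0.167, 0.576, 0.219] pointing down, gripper open.
Joint ranges: [-2.96, 2.96], [-0.89, 2.26], [0.02, 2.5], [-1.34, 4.48], [0, 2.73], [-2.66, 2.66]. Speed limits (rad/s): [2.39, 2.39, 2.79, 3.14, 3.14, 3.14].

## Interface

Orientations are given as a rotation vector (axis times angle).
In Python, from plant import monitor, eyes, ticket gives the robot as it stands.
- The arm moves only by the tool arm_command, never from a script. Its argument "deltas" is a list that holds one entry, the list of rows, each a list of 6 numbers: the shift along the world's x, y, z in cm, then the turn, a rotation vector about the world's x, y, z in degrees. In form: [[[tx, ty, tz, rx, ry, rz], ...]]. A call has 1 to 12 rows; each row shifts and turns the commanded pose from where the row before left it; what a row does not reach is not made up. A row lasts 1/12 s, in which the tool goes at most 41.7 mm and 7.16 degrees, less where a joint would pass 70% of its speed; a pose out of reach is approached as far as the arm can. A call is refused whole if a number of a shift passes 4.17 or a number of a turn 7.16, either way. A call with a gripper value outside its range is refused whole. "gripper" is the opening, from -1 (shut) to 1 (fully open), set as the call begins (left out, the last holds). The fingers move at their own pace and stop on an object; "squeeze" is the grip in N (left out, the last holds). Time passes only in rows, so rows that do not move let the fingers close. It gives the time, the measured TCP pose, the force, the opening and the grip force at its end, in the units of the state.
- monitor.read_state(): the state, without advancing time (a new reading comes with each control period).
- eyes.read_camera(name): name is "scene" or "top" or "wrist"; returns the picture (400x640x3 uint8, blue, green, red); there is no depth.
- eyes.camera_model(name): a dict with "fx", "fy", "cx", "cy" (pixels), "rvec" (rotation vector, rad) and "tvec" (3), from world to camera coordinates, as OpenCV has them. Camera axes: x right, y down, z forward; pixel columns grow to the right and rows downward; lengths in m; the calibration is good to about 2 mm. A picture is of the moment at which its call begins: read the wrist's pose just before it. camera_model takes no time and is no camera call; for the wrist camera it gives the pose at the moment of the call.
- ticket.close_job(): hands the job in; it is judged then, once.
The state is a dict: "t": time; "q": joint angles; "dq": joint speeds; "joint_torque": joint torques, N m; "tool_pos": TCP position; "orientation": TCP orientation; "force": force on the tool from outside, world axes, zero at the start; "wrist_torque": the same for the moment, N m; "opening": finger opening in m; "gripper_force": force on a finger pad.
Only numpy, scipy, OpenCV 4.12 (cv2) and the standard library are available. Lean on these libraries where they do the work, as an engineer would, in place of code of your own. Each camera call takes 0.05 s, during which the arm holds its last target. There are 200 camera calls.

## Task

Set the coffee grinder for the cafetiere: with a fingertip, flick the protruding front edge of its thumbwheel round, click by click, until the wheel rests with its pointer on the second-largest of the six grind dots, and only then press the start button on its deck all the way down and let it come up again. Touch it with the fingers only, do not lift or shove the grinder, and leave its cup and everything else on the worktop where it is.

Things in the scene. Friction and masses are not known exactly. Their poses are not given: they have to be found in the camera images.
- grinder: Low black coffee grinder, loose on rubber feet, 4 kg, 230 (x) by 130 (y) by 250 mm. Origin: centre of underside. -x points out of its front (wheel edge sticks out there, cup bay below), z up; facing the front, -y is to the right. Flat deck at z = 200 mm. Head's front face: x = -110 mm, z = 113 to 200 mm. Hopper at the rear of the deck: x = 18 to 110 mm, up to z = 249 mm.
- wheel (a joint): Thumbwheel angle, rad, counter-clockwise from above. Clicks every 0.785: 0 = pointer on the smallest dot (fine), 3.142 = second-largest, 3.927 = largest (coarse); stops 0.09 beyond both ends. Grows when the front edge is pushed toward the grinder's -y (right, facing the front); turns both ways. About 2.5 N at the edge moves it off a click; past half a click it snaps on to the next.
- wheel_axis (a point): Centre of the wheel's top face, on its upright axis, at grinder x = -84 mm, z = 200 mm. The steel wheel lies flat in a pocket of the deck, 13 mm thick, top flush with the deck. Its disc has radius 32 mm; 8 upright round lugs of radius 3.3 mm, 45 deg apart, are centred on radius 38 mm, so their tips reach 41 mm. Neighbouring lugs leave a 22 mm gap.
- wheel_front (a point): Point fixed to the grinder straight in front of the wheel axis, 38 mm from it along the grinder's -x, level with the wheel's top: the middle of the free front edge, which overhangs the head's front face by 15 mm. When the wheel rests on a click this point lies midway between two lugs, which stand 22.5 deg either side of it.
- pointer_tip (a point): Outer end of the black pointer bar on the wheel's top, 39.5 mm from the axis, in line with one lug; turns with the wheel. From above, counter-clockwise from the grinder's +x, it stands at -112.5 deg + wheel angle.
- dot5 (a point): Centre of the second-largest dot (8.4 mm across). Six flat white dots lie on the deck round the wheel axis at radius 50 mm, 45 deg apart, in order of size from 3.2 mm across (right of the front edge) round the rear to 9.8 mm across (left of the front edge).
- start_top (a point): Centre of the top of the round steel start button, 22 mm across, on the deck, 74 mm straight behind the wheel axis (grinder x = -10, y = 0); z = 212 mm when up; its collar, 38 mm across, rises 4 mm over the deck.
- start (a joint): Travel of the start button in m: 0 up, 0.004 fully down; spring, about 5 N to bottom; comes up by itself.
- dosing_cup: Open steel cup, 58 mm across, 72 mm high, standing loose on the grinder's base plate in the bay below the wheel (its rim is 95 mm below the wheel). Origin: centre of its underside. Stays where it is.
- mug: White mug, 82 mm across, 92 mm high, beside the grinder. Origin: centre of its underside. Bystander.
- cafetiere: Glass and steel cafetiere, 92 mm across, 187 mm high to its knob, handle at its -y, beside the grinder. Origin: centre of its underside. Bystander.
- tamper: Steel tamper, 58 mm across, 80 mm high, beside the grinder. Origin: centre of its underside. Bystander.
- bean_jar: Amber glass jar with wooden cap, 90 mm across, 150 mm high. Origin: centre of its underside. Bystander.
- milk_jug: Steel jug with handle, 80 mm across, 100 mm high. Origin: centre of its underside. Bystander.
- scoop: Steel coffee spoon, 160 mm long, lying on the worktop. Bystander.

How it is judged:
On the way, in this order (a step that is already met when the one before it is completed fails the run):
1. the wheel rests with its pointer on the second-largest dot (value of joint wheel between 2.94159 and 3.34159 rad and velocity of joint wheel between -0.2 and 0.2 rad/s), for 0.2 s.
2. the start button is pressed down with the wheel at that setting (value of joint start above 0.0028 m and value of joint wheel between 2.94159 and 3.34159 rad), for 0.04 s.
At the end, for the whole second after the job is handed in: The wheel rests within 0.2 rad of 3.142 rad (pointer on the second-largest dot); the start button is up again after being pressed at least 2.8 mm down. The grinder stands upright within 20 mm of its place, the cup within 25 mm and the bystanders within 30 mm of theirs (value of joint wheel between 2.94159 and 3.34159 rad and velocity of joint wheel between -0.1 and 0.1 rad/s and value of joint start below 0.001 m and distance of grinder from where it was at the start of the episode below 0.02 m and angle between grinder's own z axis and vertical below 0.05 rad and linear speed of grinder below 0.01 m/s and distance of dosing_cup from where it was at the start of the episode below 0.025 m and distance of each of mug, cafetiere, tamper, bean_jar, milk_jug, scoop from where it was at the start of the episode below 0.03 m); the robot touches nothing.
It fails at once if the start button is pressed while the wheel is not on the second-largest dot (value of joint start above 0.0025 m and not (value of joint wheel between 2.75159 and 3.53159 rad)).
It fails at once if the grinder is lifted, tipped or shoved (distance of grinder from where it was at the start of the episode above 0.02 m or angle between grinder's own z axis and vertical above 0.1 rad).
It fails at once if the arm or the gripper's body, not the fingers, presses on the grinder (contact force between the arm and grinder above 4 N).
It fails at once if the dosing cup is displaced or lifted (distance of dosing_cup from where it was at the start of the episode above 0.025 m).
It fails at once if a bystander is displaced or lifted (distance of any of mug, cafetiere, tamper, bean_jar, milk_jug, scoop from where it was at the start of the episode above 0.03 m).
It also fails if it takes over 51 s, if anything falls off the work surface, if the arm or the gripper's body presses on something with over 40 N, if the wrist force passes 120 N, or if a joint passes its speed limit or range.

## Working session

There is one attempt and no reset: what is moved stays moved. The work goes in short steps, Python scripts to look and compute and a tool call to move; the robot and the scene stay as the last step left them, time stands still between calls to the robot, and variables do not carry over. Pictures are saved under pics/ and viewed, at most 10 in all, crops included, and the job is handed in when it is done.

Besides the shell and the picture viewer there is one more tool, called after "Call:" by a JSON object that holds its "fn" and its "kwargs", one argument or row to a line. arm_command: Moves the arm, as the interface text tells. Its arguments: {"type":"object","properties":{"deltas":{"type":"array"},"gripper":{"type":"number"},"squeeze":{"type":"number"}},"required":["deltas"]}

```bash
mkdir -p pics
python3 - <<'E'
from plant import monitor, eyes
import cv2
s=monitor.read_state();print(s)
for n in("top","scene"):
    cv2.imwrite(f"pics/{n}0.png",eyes.read_camera(n));print(n,eyes.camera_model(n))
E
```

```text
{'t': 0.0, 'q': array([ 1.20265969e+00,  1.31143433e-01,  1.48928139e+00,  9.24248761e-06,
        1.52296130e+00, -8.53880125e-02]), 'dq': array([ 0.00061052,  0.00071043, -0.00128918,  0.00091684,  0.00094889,
       -0.00053761]), 'joint_torque': array([-1.10696772e-03, -5.59875441e+01, -4.91728914e+01,  7.66137103e-02,
        3.68042488e-02, -1.51481304e-04]), 'tool_pos': array([0.16716483, 0.57566304, 0.21759686]), 'orientation': array([-4.42604945e-01, -3.10984050e+00,  2.74143906e-03]), 'force': array([ 0.77303083, -0.50090594, -0.68952952]), 'wrist_torque': array([-0.00298902, -0.00245148,  0.02043044]), 'gripper_force': 0.0, 'opening': 0.09287177564296299}
top {'fx': 501.90919055640614, 'fy': 501.90919055640614, 'cx': 324.8886734006343, 'cy': 193.95218058732297, 'rvec': array([ 2.14927911, -2.13686326,  0.16722664]), 'tvec': array([0.03488206, 0.49902424, 1.36700005])}
scene {'fx': 454.9905328659902, 'fy': 454.9905328659902, 'cx': 320.7840242799826, 'cy': 196.07599026567303, 'rvec': array([ 1.91529279,  1.37409204, -0.64438226]), 'tvec': array([-0.21715622, -0.19071848,  1.83476222])}
```

View pics/top0.png

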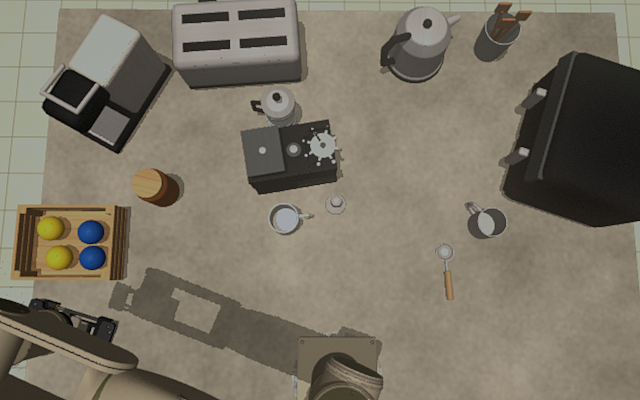

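View pics/scene0.png

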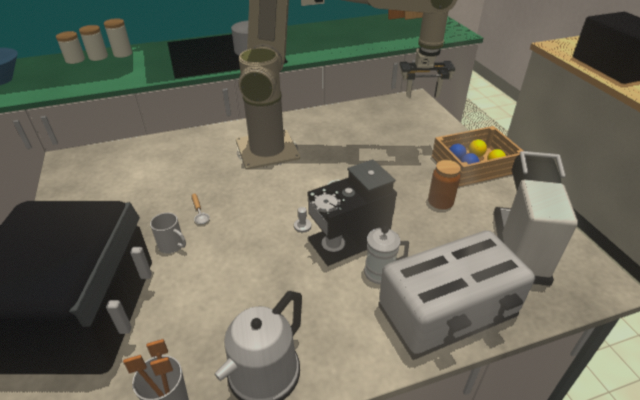

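The top view shows the grinder with its front toward image right (wheel about (322,146), button (293,149), hopper at left). The cafetiere stands above it, with the mug and tamper below. I'll enlarge that area.

Run:
```python
import cv2
i=cv2.imread("pics/top0.png")[105:210,235:355]
cv2.imwrite("pics/c0.png",cv2.resize(i,None,fx=5.7,fy=5.7,interpolation=cv2.INTER_CUBIC))
```

```text
(no output)
```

View pics/c0.png

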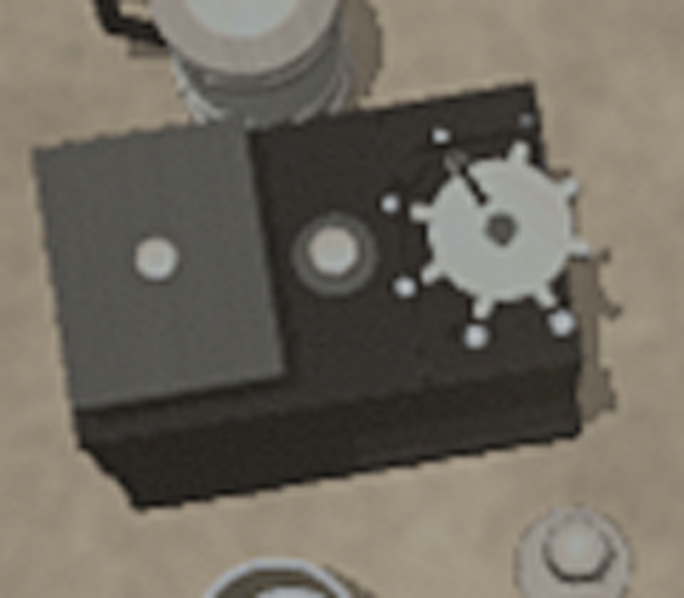

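```bash
cat > h.py <<'E'
import numpy as np,cv2
from plant import monitor,eyes
def back(m,uv,z):
    R=cv2.Rodrigues(m["rvec"])[0];C=-R.T@m["tvec"]
    d=R.T@np.array([(uv[0]-m["cx"])/m["fx"],(uv[1]-m["cy"])/m["fy"],1]);return C+d*(z-C[2])/d[2]
def proj(m,p):
    K=np.array([[m["fx"],0,m["cx"]],[0,m["fy"],m["cy"]],[0,0,1]])
    return cv2.projectPoints(np.array(p,float).reshape(-1,3),m["rvec"],m["tvec"],K,None)[0].reshape(-1,2)
E
python3 - <<'E'
from h import *
from scipy.optimize import least_squares
m=eyes.camera_model("top")
C=[(502,229),(334,250),(527,119),(441,134),(390,203),(404,287),(475,336),(562,322)]
uv=np.array([((u+.5)/5.7+234.5,(v+.5)/5.7+104.5) for u,v in C])
L=[(-84,0,200),(-10,0,212)]+[(-84+50*np.cos(a),50*np.sin(a),200) for a in np.radians(-112.5+45*np.arange(6))]
L=np.array(L)/1000
def w(p,L):
    c,s=np.cos(p[2]),np.sin(p[2]);return np.c_[p[0]+c*L[:,0]-s*L[:,1],p[1]+s*L[:,0]+c*L[:,1],L[:,2]]
r=least_squares(lambda p:(proj(m,w(p,L))-uv).ravel(),[.5,.1,1.6])
p=r.x;print("grinder",p,np.degrees(p[2]),"res",r.fun.round(2))
T=w(p,np.array([[-.084,0,.2],[-.122,0,.2],[-.01,0,.212]]));print(T)
print("pointer ang rel grinder",[np.degrees(np.arctan2(*(back(m,((452.5)/5.7+234.5,158.5/5.7+104.5),.2)-T[0])[1::-1])-p[2])])
for n,q,z in [("jar",(153,183),.15),("caf",(277,97),.187),("mug",(284,217),.09),("tamper",(336,202),.08)]:print(n,back(m,q,z).round(3))
u=np.array([np.cos(p[2]),np.sin(p[2])]);print("ex",u)
s=monitor.read_state();R=cv2.Rodrigues(s["orientation"])[0];print("tool y ang",np.degrees(np.arctan2(R[1,1],R[0,1])))
E
```

```text
grinder [0.58472659 0.12754742 1.7458334 ] 100.02888549986803 res [-0.15 -0.21 -0.06 -0.23 -0.14  0.31  0.    0.14  0.11  0.05  0.13 -0.03
  0.14  0.02 -0.03 -0.04]
[[0.59935474 0.04483093 0.2       ]
 [0.60597224 0.00741157 0.2       ]
 [0.58646804 0.11770022 0.212     ]]
pointer ang rel grinder [np.float64(-65.25860102623773)]
jar [0.507 0.482 0.15 ]
caf [0.728 0.163 0.187]
mug [0.428 0.147 0.09 ]
tamper [0.47  0.008 0.08 ]
ex [-0.17414464  0.98472008]
tool y ang 73.79984674091375
```

Wheel pointer is on dot 2 (0.785), so it needs three clicks in the + direction (front edge pushed toward about +x). I'll close the gripper, rise and go over.

Call:
{"fn": "arm_command", "kwargs": {
  "deltas": [
    [[0,0,2,0,0,2.2],[0,0,2,0,0,2.2],[0,0,2,0,0,2.2],[0.5,-0.7,2,0,0,2.2],[1.7,-2.5,0.25,0,0,2.2],[1.7,-2.5,0,0,0,2.2],[1.7,-2.5,0,0,0,2.2],[1.7,-2.5,0,0,0,2.2],[1.7,-2.5,0,0,0,2.2],[1.7,-2.5,0,0,0,2.2],[1.7,-2.5,0,0,0,2.2],[1.7,-2.5,0,0,0,2]]
  ],
  "gripper": -1,
  "squeeze": 10
}}

```text
t: 1.1
tool_pos: [0.3088, 0.3677, 0.3007]
orientation: [0.277, -3.129, 0.001]
force: [0.7, 0.6, -0.2]
opening: 0.0176
gripper_force: 0.0
```

Call:
{"fn": "arm_command", "kwargs": {
  "deltas": [
    [[1.7,-2.5,0,0,0,0],[1.7,-2.5,0,0,0,0],[1.7,-2.5,0,0,0,0],[1.7,-2.5,0,0,0,0],[1.7,-2.5,0,0,0,0],[1.7,-2.5,0,0,0,0],[1.7,-2.5,0,0,0,0],[1.7,-2.5,0,0,0,0],[1.7,-2.5,0,0,0,0],[1.7,-2.5,0,0,0,0],[1.7,-2.5,0,0,0,0],[1.7,-2.5,0,0,0,0]]
  ]
}}

```text
t: 2.1
tool_pos: [0.5129, 0.0677, 0.3007]
orientation: [0.273, -3.129, -0.0]
force: [0.1, 0.2, 0.5]
opening: 0.0004
gripper_force: 0.0
```

Call:
{"fn": "arm_command", "kwargs": {
  "deltas": [
    [[1.75,-2.55,0,0,0,0],[1.75,-2.55,0,0,0,0],[1.75,-2.55,0,0,0,0],[1.75,-2.55,0,0,0,0],[0,0,-2,0,0,0],[0,0,-2,0,0,0],[0,0,-2,0,0,0],[0,0,-2,0,0,0],[0,0,0,0,0,0]]
  ]
}}

```text
t: 2.85
tool_pos: [0.5797, -0.0326, 0.2155]
orientation: [0.273, -3.122, -0.003]
force: [-0.5, -0.1, -0.2]
opening: 0.0004
gripper_force: 0.0
```

Run:
```python
from h import *
i=eyes.read_camera("wrist");cv2.imwrite("pics/w1.png",i)
m=eyes.camera_model("wrist");s=monitor.read_state()
print(s["tool_pos"],proj(m,[s["tool_pos"],[.59935,.04483,.2],[.60597,.00741,.2]]),m)
cv2.imwrite("pics/t1.png",cv2.resize(eyes.read_camera("top")[105:210,255:375],None,fx=5,fy=5,interpolation=cv2.INTER_CUBIC))
```

```text
[ 0.58050528 -0.03262802  0.21810074] [[315.46828023 254.76511879]
 [426.11016855 288.83398164]
 [368.60121527 288.9238478 ]] {'fx': 308.68473238802414, 'fy': 308.68473238802414, 'cx': 317.00791683931715, 'cy': 207.5984656243727, 'rvec': array([-1.90718077, -2.2728089 , -0.29152741]), 'tvec': array([ 0.13164566, -0.5754161 ,  0.24801643])}
```

View pics/w1.png

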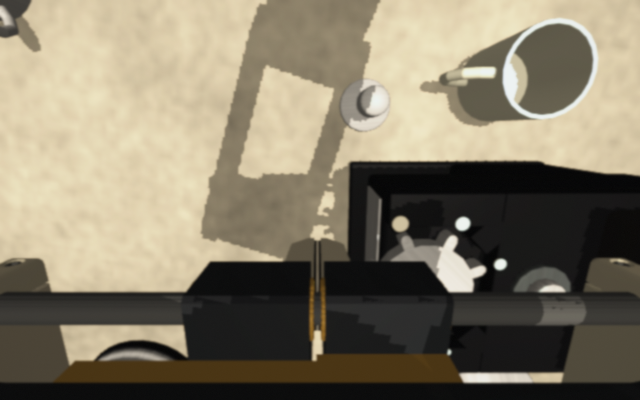

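The wrist view shows the closed fingertips around (317,250), just off the grinder's front, with the wheel at about (430,270) and three dots at (400,224), (463,224) and (500,264). I still need the thickness of the fingers.

Run:
```python
from h import *
m=eyes.camera_model("wrist");s=monitor.read_state();R=cv2.Rodrigues(s["orientation"])[0];p=s["tool_pos"]
for z in(0,-.019,-.05,-.084):
  for y in(-.0175,.0175): print(z,y,[proj(m,p+R@np.array([x,y,z]))[0].round() for x in(-.0075,.0075)])
```

```text
0 -0.0175 [array([285., 267.]), array([285., 242.])]
0 0.0175 [array([345., 267.]), array([346., 243.])]
-0.019 -0.0175 [array([282., 283.]), array([281., 256.])]
-0.019 0.0175 [array([349., 283.]), array([350., 256.])]
-0.05 -0.0175 [array([274., 318.]), array([273., 287.])]
-0.05 0.0175 [array([356., 318.]), array([357., 287.])]
-0.084 -0.0175 [array([260., 382.]), array([258., 342.])]
-0.084 0.0175 [array([369., 382.]), array([371., 342.])]
```

View pics/t1.png

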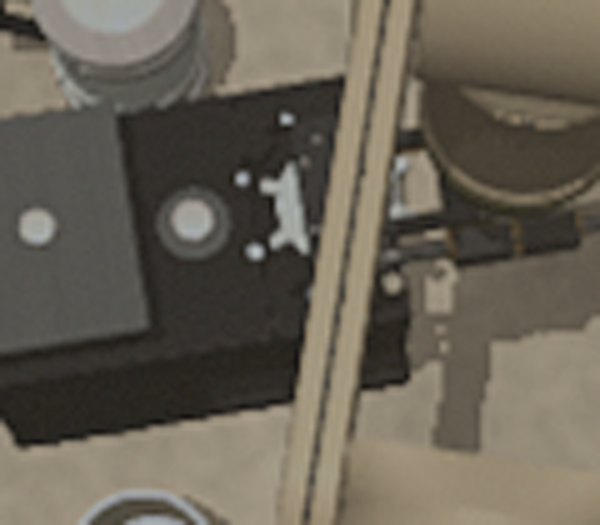

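The fingertips are 35 mm over both, matching the projection. Next: lower, move in against the rim gap with about 3 mm of slack, then push one click.

Call:
{"fn": "arm_command", "kwargs": {
  "deltas": [
    [[0,0,-1.6,0,0,0],[0,0,-1.6,0,0,0],[-0.09,0.52,0,0,0,0],[-0.09,0.52,0,0,0,0],[-0.09,0.52,0,0,0,0],[-0.09,0.51,0,0,0,0],[0,0,0,0,0,0],[0,0,0,0,0,0]]
  ]
}}

```text
t: 3.62
tool_pos: [0.5793, -0.0116, 0.1903]
orientation: [-0.275, 3.128, -0.001]
force: [-0.4, -0.4, -0.2]
opening: 0.0003
gripper_force: 0.0
```

```bash
cat >> h.py <<'E'
def rs():
    s=monitor.read_state();d=s["tool_pos"][:2]-[.59935,.04483]
    print("t",s["t"],s["tool_pos"].round(4),"r,s mm",(1000*d@[.174,-.985]).round(1),(1000*d@[.985,.174]).round(1),"F",s["force"].round(1))
E
python3 -c "
from h import *
rs()"
```

```text
t 3.6167 [ 0.5793 -0.0116  0.1903] r,s mm 52.1 -29.6 F [-0.4 -0.4 -0.2]
```

Call:
{"fn": "arm_command", "kwargs": {
  "deltas": [
    [[0.38,0.07,0,0,0,0],[0.38,0.07,0,0,0,0],[0.38,0.07,0,0,0,0],[0.38,0.07,0,0,0,0]]
  ]
}}

```text
t: 3.95
tool_pos: [0.5936, -0.0114, 0.1893]
orientation: [0.272, -3.128, 0.005]
force: [-4.3, -4.8, 0.2]
opening: 0.0007
gripper_force: 2.3
```

Call:
{"fn": "arm_command", "kwargs": {
  "deltas": [
    [[0.38,0.07,0,0,0,0],[0.38,0.07,0,0,0,0],[0.38,0.07,0,0,0,0],[0.38,0.07,0,0,0,0],[0,0,0,0,0,0],[0,0,0,0,0,0]]
  ]
}}

```text
t: 4.45
tool_pos: [0.6095, -0.0062, 0.189]
orientation: [-0.274, 3.129, 0.0]
force: [-0.8, 0.7, 0.4]
opening: 0.0008
gripper_force: 0.0
```

Run:
```python
from h import *
rs()
a=eyes.read_camera("top")[105:210,235:355];b=eyes.read_camera("wrist")[150:350,250:570]
cv2.imwrite("pics/d1.png",np.vstack([cv2.resize(a[20:75,20:],(640,352),interpolation=cv2.INTER_CUBIC),cv2.resize(b[60:160],(640,200),interpolation=cv2.INTER_CUBIC)]))
```

```text
t 4.45 [ 0.6095 -0.0062  0.189 ] r,s mm 52.0 1.1 F [-0.8  0.7  0.4]
```

View pics/d1.png

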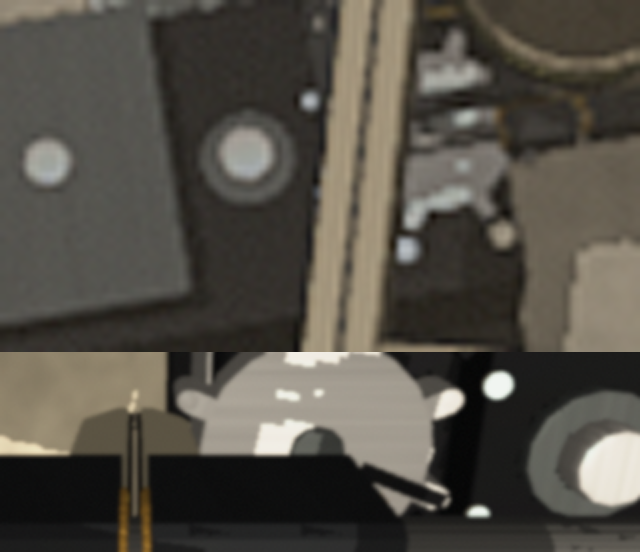

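One click is done: the force has released and the pointer bar at (440,500) in the lower crop now points at dot 3, (478,513). Back out, return and repeat.

Call:
{"fn": "arm_command", "kwargs": {
  "deltas": [
    [[0.12,-0.69,0,0,0,0],[0.12,-0.69,0,0,0,0],[-1.01,-0.18,0,0,0,0],[-1.01,-0.19,0,0,0,0],[-1.02,-0.19,0,0,0,0],[-0.12,0.69,0,0,0,0],[-0.12,0.69,0,0,0,0],[0,0,0,0,0,0]]
  ]
}}

```text
t: 5.22
tool_pos: [0.5791, -0.0109, 0.1894]
orientation: [-0.274, 3.129, 0.001]
force: [-1.2, 0.4, 0.2]
opening: 0.0004
gripper_force: 0.0
```

Call:
{"fn": "arm_command", "kwargs": {
  "deltas": [
    [[0.38,0.07,0,0,0,0],[0.38,0.07,0,0,0,0],[0.38,0.07,0,0,0,0],[0.38,0.07,0,0,0,0],[0.38,0.07,0,0,0,0],[0.38,0.07,0,0,0,0],[0.38,0.07,0,0,0,0],[0.38,0.07,0,0,0,0],[0,0,0,0,0,0],[0,0,0,0,0,0]]
  ]
}}

```text
t: 6.05
tool_pos: [0.6096, -0.0062, 0.1891]
orientation: [-0.274, 3.129, 0.0]
force: [0.0, 0.3, -0.6]
opening: 0.0006
gripper_force: 0.0
```

Call:
{"fn": "arm_command", "kwargs": {
  "deltas": [
    [[0.12,-0.69,0,0,0,0],[0.12,-0.69,0,0,0,0],[-1.01,-0.18,0,0,0,0],[-1.01,-0.19,0,0,0,0],[-1.02,-0.19,0,0,0,0],[-0.12,0.69,0,0,0,0],[-0.12,0.69,0,0,0,0],[0,0,0,0,0,0]]
  ]
}}

```text
t: 6.72
tool_pos: [0.579, -0.011, 0.1894]
orientation: [-0.274, 3.129, 0.001]
force: [0.3, 0.5, 0.6]
opening: 0.0004
gripper_force: 0.0
```

Call:
{"fn": "arm_command", "kwargs": {
  "deltas": [
    [[0.38,0.07,0,0,0,0],[0.38,0.07,0,0,0,0],[0.38,0.07,0,0,0,0],[0.38,0.07,0,0,0,0],[0.38,0.07,0,0,0,0],[0.38,0.07,0,0,0,0],[0.38,0.07,0,0,0,0],[0.38,0.07,0,0,0,0],[0,0,0,0,0,0],[0,0,0,0,0,0]]
  ]
}}

```text
t: 7.55
tool_pos: [0.6096, -0.0062, 0.1891]
orientation: [-0.274, 3.129, 0.0]
force: [0.5, -0.4, 0.0]
opening: 0.0002
gripper_force: 0.0
```

Call:
{"fn": "arm_command", "kwargs": {
  "deltas": [
    [[0.17,-0.98,0,0,0,0],[0.17,-0.98,0,0,0,0],[0.17,-0.98,0,0,0,0],[0,0,3,0,0,0],[0,0,3,0,0,0],[0,0,3,0,0,0],[0,0,0,0,0,0]]
  ]
}}

```text
t: 8.13
tool_pos: [0.617, -0.0377, 0.2872]
orientation: [-0.271, 3.119, -0.004]
force: [0.2, 0.0, 0.4]
opening: 0.0005
gripper_force: 0.0
```

Run:
```python
from h import *
rs()
a=eyes.read_camera("top")[105:210,235:355];b=eyes.read_camera("wrist")[150:400]
cv2.imwrite("pics/d2.png",np.vstack([cv2.resize(a[20:75,20:],(640,352),interpolation=cv2.INTER_CUBIC),b[:240]]))
```

```text
t 8.1333 [ 0.617  -0.0377  0.2872] r,s mm 84.3 3.0 F [0.2 0.  0.4]
```

View pics/d2.png

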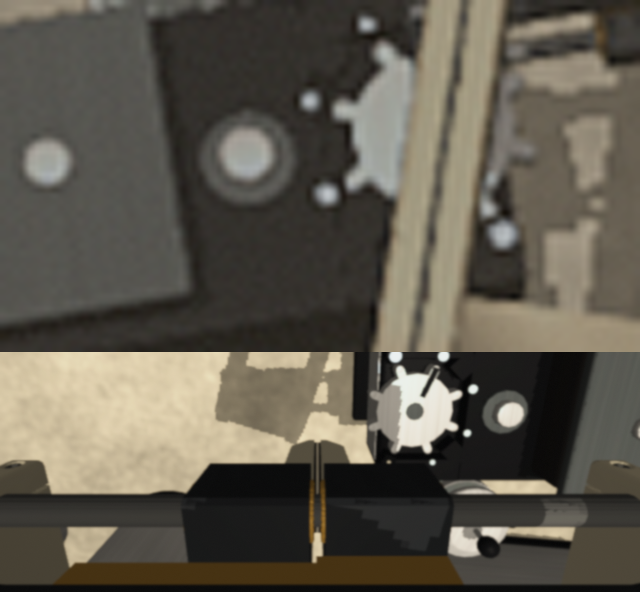

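The pointer bar at (434,372) aims at dot 5, (444,356); the largest dot is at (396,356). The wheel is set and nothing else has moved. On to above the button.

Call:
{"fn": "arm_command", "kwargs": {
  "deltas": [
    [[-0.47,2.55,0,0,0,0],[-0.47,2.55,0,0,0,0],[-0.47,2.55,0,0,0,0],[-0.47,2.55,0,0,0,0],[-0.46,2.55,0,0,0,0],[-0.46,2.55,0,0,0,0],[0,0,-2,0,0,0],[0,0,-2,0,0,0],[0,0,-1,0,0,0],[0,0,0,0,0,0],[0,0,0,0,0,0],[0,0,0,0,0,0]]
  ]
}}

```text
t: 9.23
tool_pos: [0.5867, 0.1165, 0.2298]
orientation: [-0.272, 3.129, -0.0]
force: [0.8, -0.3, 0.9]
opening: 0.0002
gripper_force: 0.0
```

Run:
```python
from h import *
rs();eyes.read_camera("wrist");rs();eyes.read_camera("wrist");rs()
```

```text
t 9.2333 [0.5867 0.1165 0.2298] r,s mm -72.8 -0.0 F [ 0.8 -0.3  0.9]
t 9.2833 [0.587  0.1166 0.2304] r,s mm -72.9 0.3 F [ 0.1  0.2 -0.1]
t 9.3333 [0.5871 0.1167 0.2305] r,s mm -73.0 0.4 F [-1.  -0.4 -0.1]
```

Call:
{"fn": "arm_command", "kwargs": {
  "deltas": [
    [[0,0,-0.5,0,0,0],[0,0,-0.5,0,0,0],[0,0,-0.5,0,0,0],[0,0,-0.2,0,0,0],[0,0,-0.2,0,0,0],[0,0,0,0,0,0],[0,0,0,0,0,0]]
  ]
}}

```text
t: 9.92
tool_pos: [0.5862, 0.117, 0.2104]
orientation: [0.274, -3.129, 0.0]
force: [-2.1, -0.5, 3.4]
opening: 0.0003
gripper_force: 1.5
```

Call:
{"fn": "arm_command", "kwargs": {
  "deltas": [
    [[0,0,-0.1,0,0,0],[0,0,-0.1,0,0,0],[0,0,0,0,0,0],[0,0,0,0,0,0]]
  ]
}}

```text
t: 10.25
tool_pos: [0.5863, 0.1171, 0.2084]
orientation: [-0.274, 3.13, -0.0]
force: [-2.9, -0.4, 5.3]
opening: 0.0004
gripper_force: 2.4
```

Call:
{"fn": "arm_command", "kwargs": {
  "deltas": [
    [[0,0,-0.1,0,0,0],[0,0,-0.1,0,0,0],[0,0,0,0,0,0],[0,0,0,0,0,0]]
  ]
}}

```text
t: 10.58
tool_pos: [0.5865, 0.1171, 0.2081]
orientation: [-0.274, 3.128, -0.0]
force: [-8.4, -1.0, 14.3]
opening: 0.0004
gripper_force: 7.1
```

The button is bottomed: the force rose stiffly to 14 N with no more travel. Lift straight off and check.

Call:
{"fn": "arm_command", "kwargs": {
  "deltas": [
    [[0,0,0.5,0,0,0],[0,0,0.7,0,0,0],[0,0,2.5,0,0,0],[0,0,2.5,0,0,0],[0,0,2.5,0,0,0],[0,0,0.8,0,0,0],[-0.5,-2.5,0,0,0,0],[-0.5,-3,0,0,0,0],[-0.5,-3,0,0,0,0],[-0.5,-3,0,0,0,0],[-0.5,-3,0,0,0,0],[-0.5,-3,0,0,0,0]]
  ]
}}

```text
t: 11.58
tool_pos: [0.5558, -0.0591, 0.3]
orientation: [0.274, -3.129, -0.0]
force: [0.4, -0.1, 0.6]
opening: 0.0006
gripper_force: 0.0
```

Call:
{"fn": "arm_command", "kwargs": {
  "deltas": [
    [[-0.5,-3,0,0,0,0],[-0.5,-3,0,0,0,0],[-0.5,-3,0,0,0,0],[0,-3,0,0,0,0],[0,0,0,0,0,0],[0,0,0,0,0,0],[0,0,0,0,0,0],[0,0,0,0,0,0]]
  ]
}}

```text
t: 12.25
tool_pos: [0.5414, -0.1768, 0.3007]
orientation: [0.275, -3.129, -0.001]
force: [-0.8, 0.2, 0.2]
opening: 0.0008
gripper_force: 0.0
```

Run:
```python
from h import *
rs()
a=eyes.read_camera("top")[105:210,235:355]
cv2.imwrite("pics/e.png",cv2.resize(a,None,fx=5.7,fy=5.7,interpolation=cv2.INTER_CUBIC))
```

```text
t 12.25 [ 0.5414 -0.1768  0.3007] r,s mm 208.3 -95.6 F [-0.8  0.2  0.2]
```

View pics/e.png

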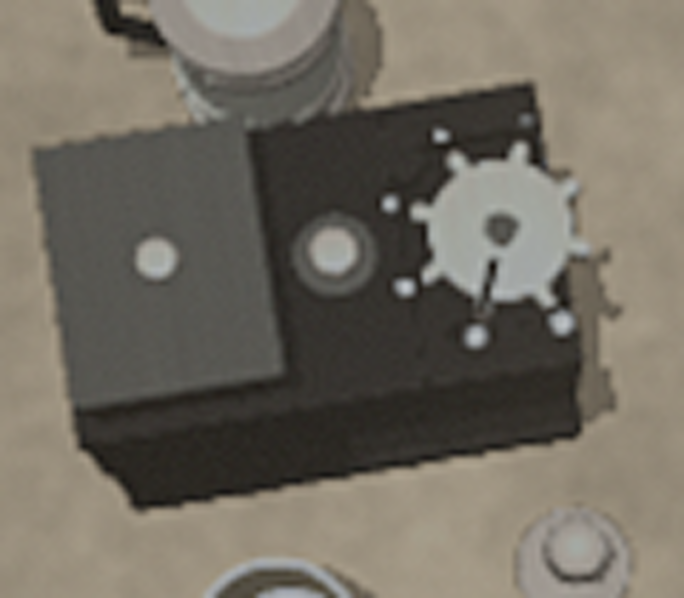

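The pointer is on dot 5 at (475,336), and the grinder and its neighbours match the first picture.

```bash
python3 -c "
from plant import ticket
print(ticket.close_job())"
```

```text
the job is handed in; nothing more can be done
None
```

I turned the wheel three clicks onto the second-largest dot, then pressed the start button to its stop and released it; the last picture shows the grinder and visible neighbours unmoved, and the job is handed in (no verdict was returned).

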